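# Tuck the blue order tally under the holder's sprung arm

### The job

An order is up: take the blue order tally from the counter and slide it in under the sprung copper arm of the order holder, on top of the white tallies already there and fully home against the back stop, so that it lies flat and straight and the arm holds it down. Leave the orange tally where it lies.

Things in the scene. Friction and masses are not known exactly. Their poses are not given: they have to be found in the camera images.
- tally_blue: Blue rigid plate 140 long (x) by 50 wide (y) by 10 thick, about 80 g, white panel on top, lying flat on the counter with 60 mm free on either side. Origin: centre of its underside. Both ends are alike: grip across the width within 35 mm of one end, push the other in. When home, its origin is at x 10, y 0, z 30 mm in the holder's frame and its near end sticks out by 45 mm.
- tally_orange: Orange plate of the same make, size and axes as the blue one, lying flat on the counter: not wanted, leave it where it is. A third one, green, lies about too.
- holder: Fixed, mouth towards the robot. Origin on the counter; x points into it (the way tallies go in), z up. In mm: wooden base 10 high, x -15 to 120, y -55 to 55. On it two loose white plates, each 90 x 50 x 10 (x -12 to 78): pile top z 30. Back stop: front faces at x 80 of two cheeks, y 21 to 41 either side, 56 high. The copper arm is hinged between them at x 105, z 45.
- holder_arm (a joint): Angle of the sprung copper arm (32 mm wide); grows as its front rises: 0 on the white pile, 0.15 with a 10 mm plate more. Its bar presses down (about 3 N) at holder x 40; from there a lip slopes up 25 degrees to its front edge at x -16, 25 mm above the pile. A plate pushed in level, 0 to 13 mm above the pile, meets the lip, lifts the arm and slides under.
Things that resemble listed ones, but are neither listed nor needed, are in the scene too. Leave any yellow look-alike of the holder alone. Of the things that look like the tally_blue, the larger one is meant.

How it is judged:
By the outcome, as a careful person would: the job done as asked, in the order asked, and still so for the second after the job is handed in, with the robot touching nothing.
It also fails if it takes over 42 s, if anything falls off the work surface, if the arm or the gripper's body presses on something with over 40 N, if the wrist force passes 120 N, or if a joint passes its speed limit or range.

### The arm

A 6-joint arm with a two-finger parallel gripper is mounted at the origin on the work surface. World frame = base frame: x ahead of the robot, y to its left, z up, the work surface at z = 0. Lengths are in m, angles in rad, forces in N, time in s.
With the tool pointing down it reaches from about 0.35 to 0.875 m from the base axis. Payload 4.2 kg.
Tool frame: the origin (TCP) lies midway between the tips of the shut fingers; the grasp point (between the pads) lies 19 mm behind it; z points along the fingers, x is the direction in which the jaws open and shut, and the axes are right-handed (so a half turn about z gives the same grasp; the last joint's range is limited). The gripper opens to 85 mm and grips with 20 to 120 N. Pads are 22 mm wide; open, the fingers measure 114 mm over their backs; the gripper's body (76 mm by 85 mm) begins 54 mm behind the grasp point. The pads swing forward as they close: fully open they stand 13 mm farther back than shut.
Start: joints at [1.491, 0.385, 0.008, 0, -1.194, -0.259], TCP at [0.208, 0.589, 0.231] pointing down, gripper open.
Joint ranges: [-3.14, 3.14], [-1.21, 2.06], [-1.07, 1.41], [-3.16, 2.05], [-2.99, -0.16], [-3.1, 3.1]. Speed limits (rad/s): [2.79, 2.79, 3.14, 3.14, 3.14, 3.14].

### API

Orientations are given as a unit quaternion [w, x, y, z].
In Python, from cell import r gives the robot as it stands.
- The arm moves only by the tool jog_arm, never from a script. Its argument "plan" is a list of rows, each a list of 2 entries, a list of its own where there are three numbers: the shift along the tool's x, y, z in m, then the turn, a rotation vector about the tool's x, y, z in degrees. In form: [[[x, y, z], [rx, ry, rz]], ...]. A call has 1 to 20 rows; each row is the pose to reach, as a shift and turn from the pose measured when the call began, along the tool's axes at that moment; what a row does not reach only later rows make up. A row lasts 1/8 s, in which the tool goes at most 62.5 mm and 10.7 degrees, less where a joint would pass 70% of its speed; a pose out of reach is approached as far as the arm can. A call with a gripper value outside its range is refused whole. "hand" is the closure, from 0 (fully open) to 1 (shut), set as the call begins (left out, the last holds). The fingers move at their own pace and stop on an object; "grip_force" is the grip in N (left out, the last holds). Time passes only in rows, so rows that repeat a pose let the fingers close. It gives the time, the measured TCP pose, the force and the opening at its end, in the units of the state.
- r.state(): the state, without advancing time (a new reading comes with each control period).
- r.capture(name): name is "scene" or "top" or "wrist"; returns a dict with "pixels" (384x512x3 uint8, red, green, blue), "z_map" (384x512 float32, m along the optical axis (not along the pixel's ray), 0 where there is no reading), "K" (3x3 intrinsics, pixels), "k1" (the pictures are not rectified: a ray, as slopes to the right and down, at radius r is drawn at 1 + k1 r^2 times it, then the intrinsics apply), "cam_to_world" (4x4, takes a point from camera to world coordinates); the wrist camera has in their place "mount" (4x4, takes a point from camera to tool coordinates, whose origin is the TCP and whose axes are the tool frame's). Camera axes: x right, y down, z forward; pixel columns grow to the right and rows downward; lengths in m; the calibration is good to about 2 mm. A picture is of the moment at which its call begins: read the wrist's pose just before it.
- r.close_job(): hands the job in, once; it reports no verdict.
The state is a dict: "clock": time; "joint_positions": joint angles; "qvel": joint speeds; "effort": joint torques, N m; "position": TCP position; "eef_rot": TCP orientation; "force": force on the tool from outside, world axes, zero at the start; "torque": the same for the moment, N m; "grip_width": finger opening in m.
Only numpy, scipy, OpenCV 4.12 (cv2) and the standard library are available. Lean on these libraries where they do the work, as an engineer would, in place of code of your own. Each camera call takes 0.05 s, during which the arm holds its last target. There are 200 camera calls.

## Working session

There is one attempt and no reset: what is moved stays moved. The work goes in short steps, Python scripts to look and compute and a tool call to move; the robot and the scene stay as the last step left them, time stands still between calls to the robot, and variables do not carry over. Pictures are saved under pics/ and viewed, about 8 in all and at most 12, crops included, and the job is handed in when it is done.

Besides the shell and the picture viewer there is one more tool, called after "Request:" as a command line: name --argument value ..., lists and objects as JSON in quotes. jog_arm: Moves the arm, as the interface text tells. Its arguments: {"type":"object","properties":{"plan":{"type":"array","items":{"type":"array"}},"hand":{"type":"number"},"grip_force":{"type":"number"}},"required":["plan"]}

```bash
mkdir -p pics; cat > h.py <<'E'
import numpy as np, cv2
from cell import r
from scipy.spatial.transform import Rotation as R
def T():
    s=r.state(); q=s["eef_rot"]; M=np.eye(4); M[:3,:3]=R.from_quat([q[1],q[2],q[3],q[0]]).as_matrix(); M[:3,3]=s["position"]; return M
def cap(n):
    t=T(); c=r.capture(n); c["M"]=c["cam_to_world"] if n!="wrist" else t@c["mount"]; return c
def save(n,name,crop=None,f=1):
    c=cap(n); np.savez("last_%s.npz"%n,**{k:np.asarray(v) for k,v in c.items()}); p=c["pixels"]
    put(p,name,crop,f); return c
def put(p,name,crop=None,f=1):
    if crop: p=p[crop[1]:crop[3],crop[0]:crop[2]]
    cv2.imwrite("pics/"+name,cv2.resize(p,None,fx=f,fy=f,interpolation=cv2.INTER_CUBIC)[:,:,::-1])
def cloud(c):
    K=c["K"]; h,w=c["z_map"].shape; u,v=np.meshgrid(np.arange(w),np.arange(h))
    D=np.array([float(c["k1"]),0,0,0.]); 
    n=cv2.undistortPoints(np.stack([u,v],-1).reshape(-1,1,2).astype(float),K,D).reshape(h,w,2)
    z=c["z_map"]; P=np.dstack([n*z[...,None],z]); W=P@c["M"][:3,:3].T+c["M"][:3,3]; W[z==0]=np.nan; return W
E
python3 - <<'E'
from h import *
a=save("top","top1.png",None,1.5); b=save("scene","scene1.png",None,1.5); print(r.state()); print(a["M"],b["M"])
E
```

```text
{'clock': 0.1, 'joint_positions': array([ 1.49059358e+00,  3.85497553e-01,  6.78615262e-03, -4.16478028e-04,
       -1.19402993e+00, -2.58599306e-01]), 'qvel': array([-0.00071411, -0.00167653,  0.00374543,  0.00248834, -0.00010558,
        0.00189634]), 'effort': array([ 4.39651203e-04, -3.93318272e+01,  1.88931137e+01,  4.19798210e+00,
       -2.58772554e-03,  3.29116041e-06]), 'position': array([0.20753967, 0.58898812, 0.23033219]), 'eef_rot': array([-7.72185334e-04, -5.77709699e-01,  8.16241705e-01, -6.22054581e-04]), 'force': array([ 0.79950659, -0.31758349,  0.2427063 ]), 'torque': array([0.00939473, 0.05733144, 0.05805222]), 'grip_width': 0.08560395772089148}
[[ 0.02267465 -0.99058562  0.13500364  0.46254212]
 [-0.99937215 -0.01878136  0.03004262 -0.03525978]
 [-0.02722423 -0.13560009 -0.99038955  0.96200698]
 [ 0.          0.          0.          1.        ]] [[-0.85073873  0.39564911 -0.34598467  1.02682654]
 [ 0.52533863  0.66041748 -0.53653339  0.65202487]
 [ 0.01621536 -0.63820885 -0.76969249  1.03096504]
 [ 0.          0.          0.          1.        ]]
```

View pics/top1.png

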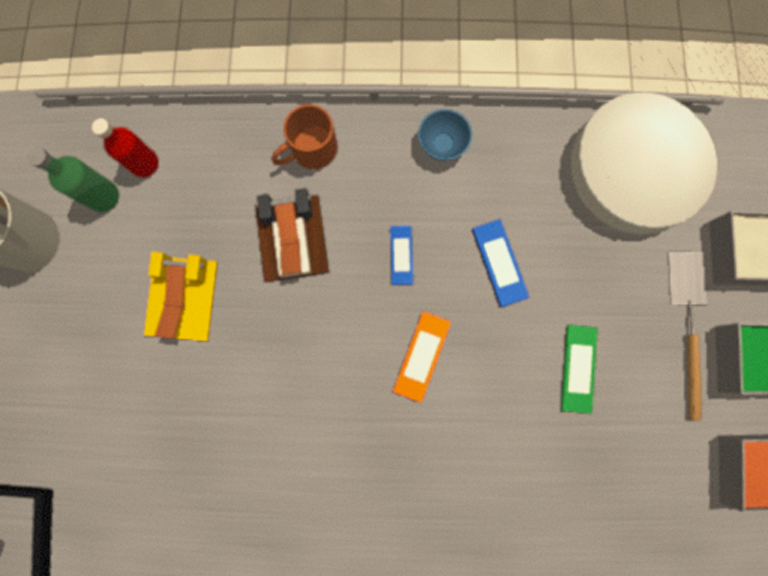

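View pics/scene1.png

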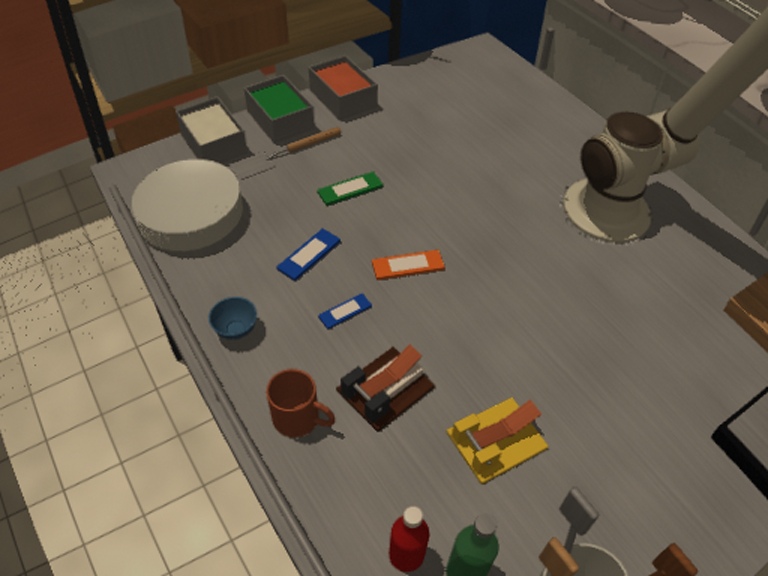

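The top view (1.5x) shows three things that could be taken for the blue tally: the large blue plate at (500,262), the small blue one at (401,255) and the blue bowl at (445,135). The large plate fits the description. The holder is the brown one at (292,237), and the yellow one at (180,297) is the look-alike.

```bash
python3 - <<'E'
from h import *
c=dict(np.load("last_top.npz")); W=cloud(c); p=c["pixels"].astype(int)
big=cv2.resize(c["pixels"][120:215,160:360],None,fx=4,fy=4,interpolation=cv2.INTER_CUBIC); cv2.imwrite("pics/crop1.png",big[:,:,::-1])
hsv=cv2.cvtColor(c["pixels"],cv2.COLOR_RGB2HSV)
m=((hsv[...,0]>100)&(hsv[...,0]<125)&(hsv[...,1]>150)).astype(np.uint8)
m=cv2.morphologyEx(m,cv2.MORPH_CLOSE,np.ones((3,3)))
n,l,s,_=cv2.connectedComponentsWithStats(m)
for i in range(1,n):
    if s[i,4]<150: continue
    cs,_=cv2.findContours((l==i).astype(np.uint8),cv2.RETR_EXTERNAL,cv2.CHAIN_APPROX_NONE)
    mm=np.zeros_like(m); cv2.drawContours(mm,cs,-1,1,-1)
    P=W[mm>0]; P=P[~np.isnan(P[:,0])]; print(s[i],np.median(P[:,2]),P[:,2].min(),P[:,2].max(),cv2.minAreaRect((P[:,:2]*1000).astype(np.float32)))
# holder pts
reg=W[120:195,165:225]; 
for z0,z1 in((.004,.016),(.022,.036),(.036,.075)):
    k=(reg[...,2]>z0)&(reg[...,2]<z1); P=reg[k]; print(z0,k.sum(),cv2.minAreaRect((P[:,:2]*1000).astype(np.float32)))
for u,v in((265,280),(327,272),(257,205),(319,197),(265,208),(303,203),(276,277),(309,274)): print(u,v,W[round(v/1.5),round(u/1.5)])
E
```

```text
[316 147  36  57 499] 0.009500067445511573 0.00230545802947979 0.015143122575087764 ((631.5748901367188, -213.7417449951172), (135.74940490722656, 48.239906311035156), 19.850109100341797)
0.004 1050 ((659.4064331054688, 125.61929321289062), (155.5296630859375, 129.83370971679688), 5.466446876525879)
0.022 360 ((667.7160034179688, 131.52835083007812), (127.0384521484375, 77.37136840820312), 10.002288818359375)
0.036 902 ((666.964599609375, 133.5052032470703), (133.66647338867188, 86.124267578125), 9.433809280395508)
265 280 [0.59426675 0.17250209 0.00586304]
327 272 [0.61103624 0.07040732 0.00692344]
257 205 [0.71095075 0.18446625 0.04723182]
319 197 [ 0.74172066  0.08886834 -0.00340275]
265 208 [0.70405304 0.16771306 0.0548937 ]
303 203 [0.71495106 0.10771746 0.05373085]
276 277 [0.59931129 0.15470093 0.00798855]
309 274 [0.60579924 0.10039554 0.00481374]
```

View pics/crop1.png

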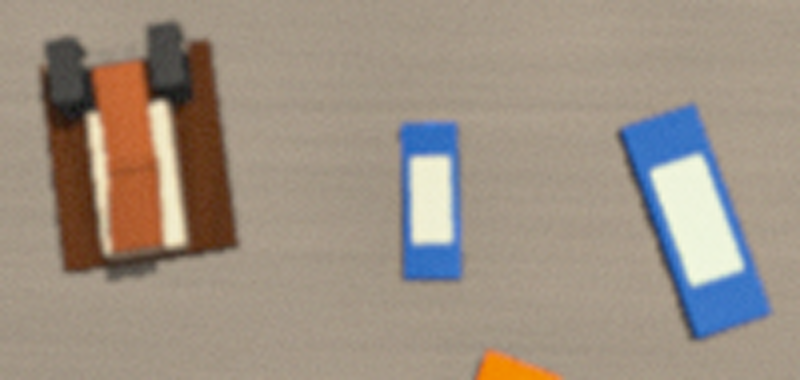

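The close crop shows the large blue plate centred at about (694,222) in crop pixels, with its white panel. It measures 136x48 mm with its top at 9.5 mm, which matches. The holder's front base corners are at (65,270) and (237,246). Next I move above the plate's near end.

Request:
jog_arm --plan '[[[0.65, -0.626, 0.03], [0, 0, 140.8]], [[0.65, -0.626, 0.03], [0, 0, 140.8]], [[0.65, -0.626, 0.03], [0, 0, 140.8]], [[0.65, -0.626, 0.03], [0, 0, 140.8]], [[0.65, -0.626, 0.03], [0, 0, 140.8]], [[0.65, -0.626, 0.03], [0, 0, 140.8]], [[0.65, -0.626, 0.03], [0, 0, 140.8]], [[0.65, -0.626, 0.03], [0, 0, 140.8]], [[0.65, -0.626, 0.03], [0, 0, 140.8]], [[0.65, -0.626, 0.03], [0, 0, 140.8]], [[0.65, -0.626, 0.03], [0, 0, 140.8]], [[0.65, -0.626, 0.03], [0, 0, 140.8]], [[0.65, -0.626, 0.03], [0, 0, 140.8]], [[0.65, -0.626, 0.03], [0, 0, 140.8]], [[0.65, -0.626, 0.03], [0, 0, 140.8]], [[0.65, -0.626, 0.03], [0, 0, 140.8]], [[0.65, -0.626, 0.03], [0, 0, 140.8]], [[0.65, -0.626, 0.03], [0, 0, 140.8]]]' --hand 0

```text
clock: 2.35
position: [0.5815, -0.2311, 0.202]
eef_rot: [0.0, 0.575, 0.818, -0.001]
force: [0.8, -0.2, -0.9]
grip_width: 0.0852
```

```bash
cat >> h.py <<'E'
def blue(c,W):
    hsv=cv2.cvtColor(c["pixels"],cv2.COLOR_RGB2HSV)
    m=((hsv[...,0]>100)&(hsv[...,0]<125)&(hsv[...,1]>130)).astype(np.uint8)
    n,l,s,_=cv2.connectedComponentsWithStats(m); i=1+s[1:,4].argmax()
    cs,_=cv2.findContours((l==i).astype(np.uint8),cv2.RETR_EXTERNAL,cv2.CHAIN_APPROX_NONE)
    mm=np.zeros_like(m); cv2.drawContours(mm,cs,-1,1,-1)
    P=W[mm>0]; P=P[~np.isnan(P[:,0])]; return s[i],np.percentile(P[:,2],[5,50,95]),cv2.minAreaRect((P[:,:2]*1000).astype(np.float32))
E
python3 - <<'E'
from h import *
c=save("wrist","w1.png",None,1.5); W=cloud(c); print(blue(c,W)); t=T(); print(t); print(r.state()["joint_positions"],r.state()["clock"]); print(c["mount"])
E
```

```text
(array([ 236,  159,   42,  106, 2553], dtype=int32), array([0.00933258, 0.01059589, 0.01185683]), ((632.88525390625, -215.20362854003906), (141.99075317382812, 50.209754943847656), 19.649272918701172))
[[-3.39798658e-01  9.40498189e-01 -1.69021570e-04  5.81598593e-01]
 [ 9.40496741e-01  3.39797807e-01 -1.82509643e-03 -2.31120960e-01]
 [-1.65906673e-03 -7.79129554e-04 -9.99998320e-01  2.02115060e-01]
 [ 0.00000000e+00  0.00000000e+00  0.00000000e+00  1.00000000e+00]]
[-0.11915589  0.40641316 -0.03438058  0.00202594 -1.12995424 -1.1058022 ] 2.4
[[ 9.99999489e-01 -9.15314287e-04  4.29076683e-04  8.15515140e-04]
 [ 7.48671778e-04  9.55786881e-01  2.94059308e-01 -7.62841736e-02]
 [-6.79262550e-04 -2.94058837e-01  9.55787078e-01 -1.43378086e-01]
 [ 0.00000000e+00  0.00000000e+00  0.00000000e+00  1.00000000e+00]]
```

View pics/w1.png

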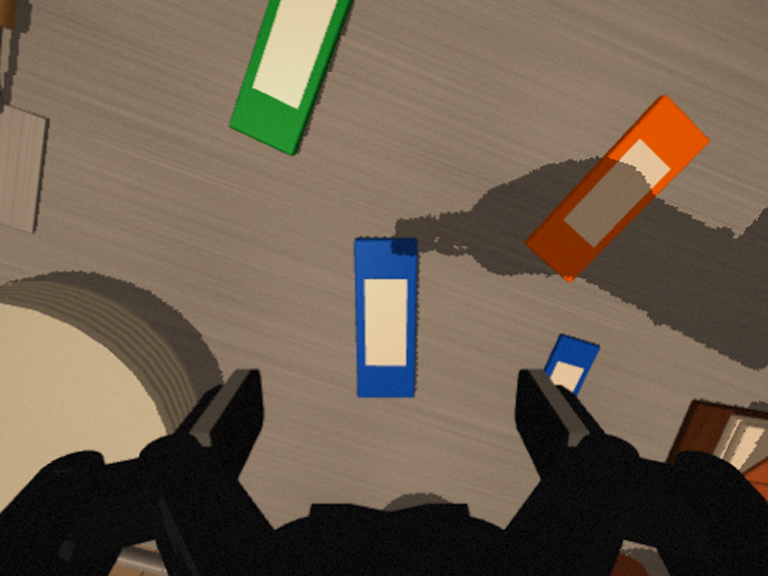

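The wrist view shows the large blue plate at (386,317), between the fingers. It measures 142x50 mm with its top at 10.6 mm, which agrees with the top view. I'm going down on it.

Request:
jog_arm --plan '[[[-0.002, 0, 0.06], [0, 0, 0]], [[-0.002, 0, 0.12], [0, 0, 0]], [[-0.002, 0, 0.16], [0, 0, 0]], [[-0.002, 0, 0.19], [0, 0, 0]], [[-0.002, 0, 0.202], [0, 0, 0]], [[-0.002, 0, 0.202], [0, 0, 0]], [[-0.002, 0, 0.202], [0, 0, 0]]]'

```text
clock: 3.28
position: [0.5835, -0.2334, 0.0019]
eef_rot: [0.002, 0.574, 0.819, -0.0]
force: [-0.5, -0.2, 1.1]
grip_width: 0.0853
```

Request:
jog_arm --plan '[[[0, 0, 0], [0, 0, 0]], [[0, 0, 0], [0, 0, 0]], [[0, 0, 0], [0, 0, 0]], [[0, 0, 0], [0, 0, 0]], [[0, 0, 0], [0, 0, 0]], [[0, 0, 0], [0, 0, 0]]]' --hand 1 --grip_force 50

```text
clock: 4.03
position: [0.5844, -0.2336, 0.0035]
eef_rot: [0.003, 0.574, 0.819, 0.0]
force: [-1.3, 1.2, 5.8]
grip_width: 0.0475
```

Request:
jog_arm --plan '[[[0, 0, -0.03], [0, 0, 0]], [[0, 0, -0.08], [0, 0, 0]], [[0, 0, -0.13], [0, 0, 0]], [[0.03, 0.02, -0.18], [0, 0, 2]], [[0.08, 0.04, -0.2], [0, 0, 4]], [[0.13, 0.07, -0.2], [0, 0, 6]], [[0.18, 0.1, -0.2], [0, 0, 8]], [[0.23, 0.12, -0.2], [0, 0, 10.4]], [[0.28, 0.15, -0.2], [0, 0, 10.4]], [[0.32, 0.172, -0.2], [0, 0, 10.4]], [[0.32, 0.172, -0.2], [0, 0, 10.4]], [[0.32, 0.172, -0.2], [0, 0, 10.4]], [[0.32, 0.172, -0.2], [0, 0, 10.4]]]'

```text
clock: 5.65
position: [0.6357, 0.1252, 0.2026]
eef_rot: [0.003, 0.646, 0.763, 0.0]
force: [0.1, -0.4, -1.4]
grip_width: 0.0481
```

```bash
python3 - <<'E'
from h import *
c=save("wrist","w2.png",None,1.5); W=cloud(c); print(T())
for z in ((.006,.014),(.026,.034),(.05,.062)):
    k=(W[...,2]>z[0])&(W[...,2]<z[1]); print(z,k.sum())
E
```

```text
[[-0.16398254  0.98645053  0.00500854  0.63578613]
 [ 0.98645487  0.16399995 -0.00328694  0.12514456]
 [-0.0040638   0.0044017  -0.99998206  0.20265266]
 [ 0.          0.          0.          1.        ]]
(0.006, 0.014) 16518
(0.026, 0.034) 2611
(0.05, 0.062) 3627
```

View pics/w2.png

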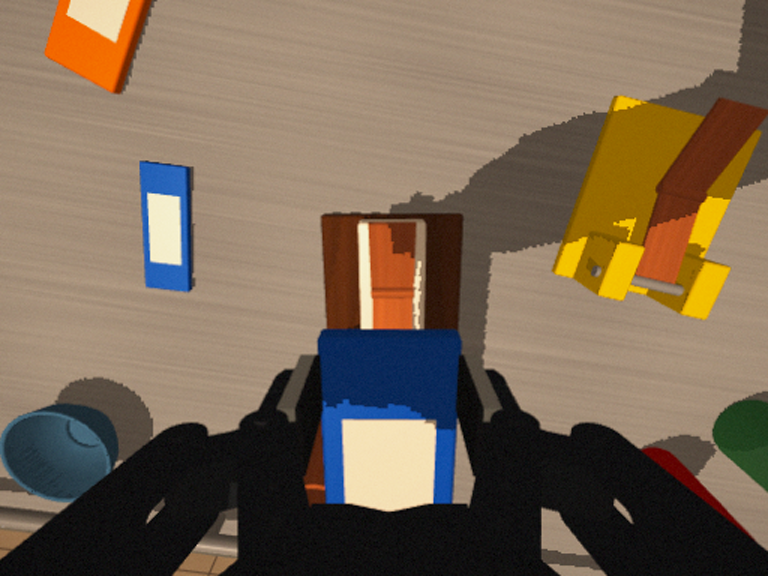

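The wrist view shows the blue plate held, with its near corners at (321,331) and (461,330). The holder base's front corners are at (321,215) and (463,214), and the white pile's are at (358,220) and (426,219). I'll measure the edges precisely from this picture.

```bash
python3 - <<'E'
from h import *
c=dict(np.load("last_wrist.npz")); W=cloud(c); K=c["K"];M=c["M"];D=np.array([float(c["k1"]),0,0,0]); t=M@np.linalg.inv(c["mount"])
g=cv2.GaussianBlur(c["pixels"],(3,3),0).astype(float)
def ray(u,v,z):
    n=cv2.undistortPoints(np.array([[[u,v]]],float),K,D)[0,0]; d=M[:3,:3]@[n[0],n[1],1]; return M[:3,3]+d*(z-M[2,3])/d[2]
def edge(line,lo,hi):  # strongest step
    d=np.abs(np.gradient(line[lo:hi],axis=0)).sum(1); i=d.argmax(); i=min(max(i,1),len(d)-2); a,b,e=d[i-1:i+2]; return lo+i+.5*(a-e)/(a-2*b+e+1e-9)
def fit(name,pts,z,row):
    P=np.array([ray(u,v,z)[:2] for u,v in pts]); vx,vy,x,y=cv2.fitLine(P.astype(np.float32)*1000,cv2.DIST_HUBER,0,.1,.001).ravel()
    if vx<0 and row: vx,vy=-vx,-vy
    print(name,"dir deg %.2f"%np.degrees(np.arctan2(vy,vx)),"pt %.1f %.1f"%(x,y)); return np.array([x,y]),np.array([vx,vy])
rows=range(150,212,3)
L=fit("baseL",[(edge(g[v],208,224),v) for v in rows],.01,1); Rr=fit("baseR",[(edge(g[v],300,316),v) for v in rows],.01,1)
F=fit("baseF",[(u,edge(g[:,u],136,150)) for u in list(range(218,236,2))+list(range(288,306,2))],.01,0)
fit("pileL",[(edge(g[v],234,243),v) for v in range(155,212,3)],.03,1)
fit("pileR",[(edge(g[v],279,289),v) for v in range(155,212,3)],.03,1)
# held plate depth, tool frame
k=np.zeros(g.shape[:2],bool); k[228:300,222:298]=True
P=W[k]; P=(P-t[:3,3])@t[:3,:3]; print("plate top tool z med",np.nanmedian(P[:,2]), "slopes",np.linalg.lstsq(np.c_[P[:,:2],np.ones(len(P))],P[:,2],rcond=None)[0])
zt=t[2,3]-np.nanmedian(P[:,2])
for n,l,h in(("plateL",205,225),("plateR",300,315)):
    p,d=fit(n,[(edge(g[v],l,h),v) for v in range(224,236,2)],zt,1); print((np.linalg.inv(t)@[p[0]/1000,p[1]/1000,zt,1])[:3])
for u in(225,255,300): print("near end", (np.linalg.inv(t)@np.r_[ray(u,edge(g[:,u],214,228),zt),1])[:3])
E
```

```text
baseL dir deg 9.70 pt 653.8 74.8
baseR dir deg 9.67 pt 627.6 181.6
baseF dir deg -80.66 pt 599.9 120.0
pileL dir deg 9.80 pt 647.9 104.2
pileR dir deg 10.01 pt 635.6 152.6
 ** On entry to DLASCL parameter number  4 had an illegal value
 ** On entry to DLASCL parameter number  4 had an illegal valueTraceback (most recent call last):
  File "<stdin>", line 19, in <module>
    x, resids, rank, s = _umath_linalg.lstsq(a, b, rcond,
                         ~~~~~~~~~~~~~~~~~~~^^^^^^^^^^^^^
                                             signature=signature)
                                             ^^^^^^^^^^^^^^^^^^^^
    raise LinAlgError("SVD did not converge in Linear Least Squares")
numpy.linalg.LinAlgError: SVD did not converge in Linear Least Squares
```

```bash
python3 - <<'E'
from h import *
c=dict(np.load("last_wrist.npz")); W=cloud(c); K=c["K"];M=c["M"];D=np.array([float(c["k1"]),0,0,0]); t=M@np.linalg.inv(c["mount"])
g=cv2.GaussianBlur(c["pixels"],(3,3),0).astype(float)
Q=(W-t[:3,3])@t[:3,:3]
P=Q[232:320,230:290].reshape(-1,3); P=P[np.isfinite(P[:,0])]; print(len(P))
print("plate top tool z",np.median(P[:,2]),"slopes",np.linalg.lstsq(np.c_[P[:,:2],np.ones(len(P))],P[:,2],rcond=None)[0])
for v in (225,229,233,237,290,300,310): # edges at plate depth
    row=g[v]; d=np.abs(np.gradient(row,axis=0)).sum(1); l=200+d[200:232].argmax(); h=290+d[290:325].argmax(); print(v,l,h,Q[v,l+3],Q[v,h-3])
for u in(222,255,300): print("near",Q[223:226,u])
k=((Q[...,2]>-.03)&(Q[...,2]<.02)); hsv=cv2.cvtColor(c["pixels"],cv2.COLOR_RGB2HSV); m=k&(hsv[...,0]>100)&(hsv[...,0]<125)&(hsv[...,1]>120)
p=Q[m]; print("rect",cv2.minAreaRect((p[:,:2]*1000).astype(np.float32)),len(p))
E
```

```text
5251
plate top tool z -0.007039959270955768 slopes [-0.00441007  0.006324   -0.00711001]
225 212 323 [-0.02195169 -0.01811268 -0.00641634] [0.07963868 0.07121748 0.20317013]
229 211 323 [-0.02254073 -0.01595708 -0.0065721 ] [0.07958759 0.07608737 0.20145045]
233 211 322 [-0.02259342 -0.013853   -0.00687319] [0.0787027  0.08188479 0.20176945]
237 210 321 [-0.02312914 -0.01183084 -0.00736605] [ 0.03077154 -0.0123024  -0.00846192]
290 228 308 [-0.01472554  0.01967366 -0.00777189] [0.0647329  0.16953598 0.20361039]
300 228 290 [-0.01499544  0.0266516  -0.00703343] [ 0.01605167  0.02627162 -0.00758103]
310 229 313 [-0.01455349  0.03275369 -0.00766231] [0.07298127 0.20123905 0.20169902]
near [[-0.01851152 -0.01864609 -0.00505702]
 [-0.01830402 -0.01878508 -0.00670903]
 [-0.01840761 -0.01797995 -0.00611461]]
near [[-0.00146064 -0.01885876 -0.00560932]
 [-0.00144641 -0.01877385 -0.00672497]
 [-0.00145136 -0.01815884 -0.00657737]]
near [[ 0.02195842 -0.01810426 -0.00384979]
 [ 0.02165979 -0.01842823 -0.00595095]
 [ 0.02154    -0.01826883 -0.00688031]]
rect ((0.5350055694580078, 16.337406158447266), (49.45878219604492, 71.41676330566406), 0.2521474063396454) 6852
```

The plate is held straight, level and centred. Its near end is at tool y -18.5 mm and its underside about 3 mm beyond the TCP. The holder origin is at (0.6144, 0.1237) with a yaw of 9.65°, and the base (109.7 mm) and pile (49.8 mm) widths check out. I'm backing off and lowering to the entry pose.

Request:
jog_arm --plan '[[[0.0, -0.05, 0], [0, 0, -0.2]], [[0.001, -0.1, 0], [0, 0, -0.2]], [[0.002, -0.15, 0], [0, 0, -0.2]], [[0.002, -0.1886, 0.01], [0, 0, -0.2]], [[0.002, -0.1886, 0.06], [0, 0, -0.2]], [[0.002, -0.1886, 0.11], [0, 0, -0.2]], [[0.002, -0.1886, 0.15], [0, 0, -0.2]], [[0.002, -0.1886, 0.166], [0, 0, -0.2]], [[0.002, -0.1886, 0.166], [0, 0, -0.2]], [[0.002, -0.1886, 0.166], [0, 0, -0.2]], [[0.002, -0.1886, 0.166], [0, 0, -0.2]]]'

```text
clock: 7.08
position: [0.451, 0.0959, 0.037]
eef_rot: [0.003, 0.645, 0.764, 0.002]
force: [1.0, -0.5, -1.7]
grip_width: 0.0475
```

```bash
cat >> h.py <<'E'
A=np.radians(9.65); H=np.eye(4); H[:3,:3]=R.from_euler("z",A).as_matrix(); H[:3,3]=[.6144,.1237,0]
def rep():
    t=T(); P=np.linalg.inv(H)@t; s=r.state()
    print("TCP in holder mm",np.round(P[:3,3]*1000,1),"yaw err deg",round(np.degrees(np.arctan2(-P[0,0]+0,P[1,0])-0) ,2) , "y-axis rise",round(P[2,1],4),"x rise",round(P[2,0],4))
    c=np.array([.0004,.0515,.003,1]); print("plate origin",np.round((P@c)[:3]*1000,1),"target 10 0 30"); 
    d=np.array([-.0415,-.0004,.0335])-P[:3,3]; print("tool shift to home",np.round(P[:3,:3].T@d,4)); print("force",np.round(s["force"],1),"clk",round(s["clock"],2))
E
python3 - <<'E'
from h import *
rep(); save("scene","s2.png",(210,200,380,310),4.5)
E
```

```text
TCP in holder mm [-165.7   -0.    37. ] yaw err deg -0.02 y-axis rise 0.0069 x rise -0.0031
plate origin [-114.2    0.3   34.3] target 10 0 30
tool shift to home [-0.0003  0.1242  0.0043]
force [ 1.  -0.5 -1.7] clk 7.08
```

View pics/s2.png

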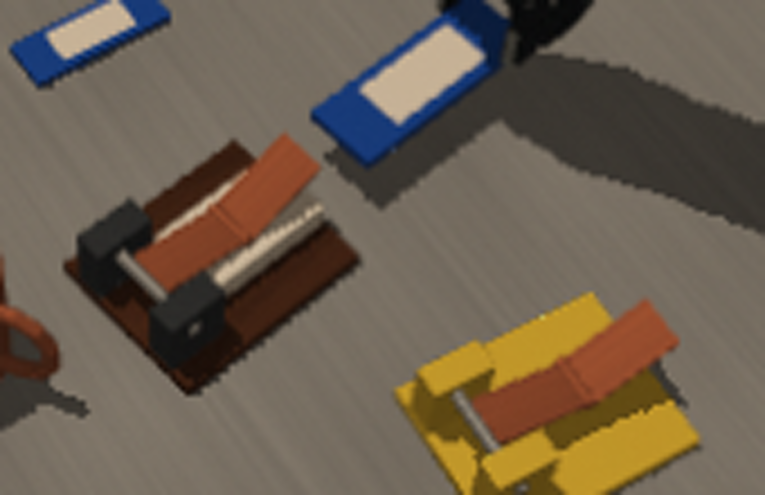

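The scene crop shows the blue plate level at (405,85), lined up with the mouth under the copper lip at (300,150). I'm sliding it in.

Request:
jog_arm --plan '[[[0, 0.015, 0.001], [0, 0, 0]], [[0, 0.03, 0.0015], [0, 0, 0]], [[0, 0.04, 0.002], [0, 0, 0]], [[0, 0.05, 0.002], [0, 0, 0]], [[0, 0.06, 0.0025], [0, 0, 0]], [[0, 0.07, 0.0025], [0, 0, 0]], [[0, 0.08, 0.003], [0, 0, 0]], [[0, 0.09, 0.003], [0, 0, 0]], [[0, 0.1, 0.003], [0, 0, 0]], [[0, 0.105, 0.003], [0, 0, 0]], [[0, 0.11, 0.003], [0, 0, 0]], [[0, 0.11, 0.003], [0, 0, 0]], [[0, 0.11, 0.003], [0, 0, 0]]]'

```text
clock: 8.75
position: [0.5598, 0.1143, 0.0347]
eef_rot: [0.004, 0.645, 0.764, 0.002]
force: [-0.6, -1.5, -2.2]
grip_width: 0.0481
```

```bash
python3 - <<'E'
from h import *
rep(); save("scene","s3.png",(200,190,360,300),4.5)
E
```

```text
TCP in holder mm [-55.4  -0.1  34.7] yaw err deg -0.02 y-axis rise 0.0077 x rise -0.0031
plate origin [-3.9  0.3 32.1] target 10 0 30
tool shift to home [-0.0003  0.0139  0.0013]
force [-0.6 -1.5 -2.2] clk 8.75
```

View pics/s3.png

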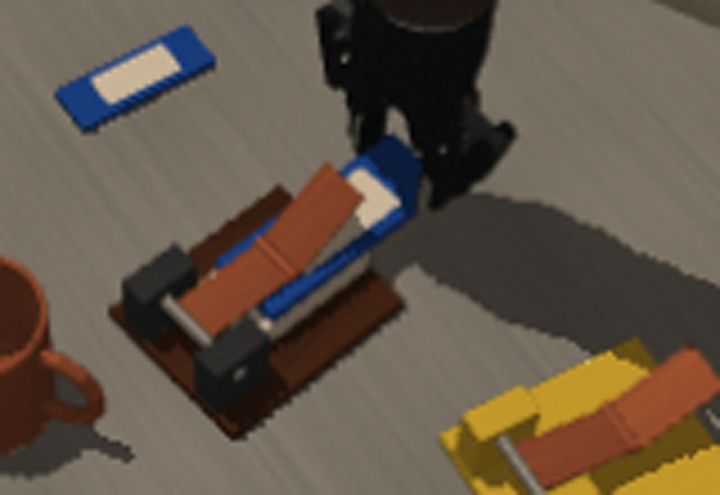

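The copper arm is lifted and lying on the plate at (290,250), with about 14 mm to go. I'm pushing gently on to the back stop.

Request:
jog_arm --plan '[[[0, 0.004, 0.0005], [0, 0, 0]], [[0, 0.008, 0.001], [0, 0, 0]], [[0, 0.011, 0.001], [0, 0, 0]], [[0, 0.013, 0.001], [0, 0, 0]], [[0, 0.0145, 0.001], [0, 0, 0]], [[0, 0.0155, 0.001], [0, 0, 0]], [[0, 0.0155, 0.001], [0, 0, 0]]]'

```text
clock: 9.68
position: [0.5749, 0.1169, 0.0338]
eef_rot: [0.004, 0.645, 0.764, 0.002]
force: [-3.1, -0.1, -2.0]
grip_width: 0.0478
```

```bash
python3 - <<'E'
from h import *
rep()
E
```

```text
TCP in holder mm [-40.1  -0.1  33.8] yaw err deg -0.02 y-axis rise 0.0074 x rise -0.0031
plate origin [11.5  0.3 31.1] target 10 0 30
tool shift to home [-0.0003 -0.0014  0.0003]
force [-3.1 -0.1 -2. ] clk 9.68
```

Request:
jog_arm --plan '[[[0, 0.001, 0.0003], [0, 0, 0]], [[0, 0.002, 0.0005], [0, 0, 0]], [[0, 0.003, 0.0005], [0, 0, 0]], [[0, 0.003, 0.0005], [0, 0, 0]]]'

```text
clock: 10.18
position: [0.5751, 0.1168, 0.0335]
eef_rot: [0.002, 0.645, 0.764, -0.001]
force: [-9.7, 0.6, 4.6]
grip_width: 0.0477
```

```bash
python3 - <<'E'
from h import *
rep()
E
```

```text
TCP in holder mm [-39.9  -0.3  33.5] yaw err deg -0.02 y-axis rise 0.0014 x rise -0.004
plate origin [11.6  0.1 30.6] target 10 0 30
tool shift to home [-0.0001 -0.0016 -0.    ]
force [-9.7  0.6  4.6] clk 10.18
```

It advanced only 0.2 mm for a 3 mm command while the force rose to about 10 N, so the plate is against the stop. I'm releasing it and backing off.

Request:
jog_arm --plan '[[[0, 0, 0], [0, 0, 0]], [[0, 0, 0], [0, 0, 0]], [[0, 0, 0], [0, 0, 0]], [[0, 0, 0], [0, 0, 0]], [[0, 0, 0], [0, 0, 0]]]' --hand 0

```text
clock: 10.8
position: [0.5753, 0.1168, 0.0335]
eef_rot: [0.002, 0.645, 0.764, -0.001]
force: [-1.0, -0.0, 0.5]
grip_width: 0.0856
```

Request:
jog_arm --plan '[[[0, -0.02, 0], [0, 0, 0]], [[0, -0.06, 0], [0, 0, 0]], [[0, -0.09, -0.03], [0, 0, 0]], [[0, -0.09, -0.08], [0, 0, 0]], [[0, -0.06, -0.13], [0, 0, 0]], [[0, -0.02, -0.17], [0, 0, 0]], [[0, -0.02, -0.17], [0, 0, 0]], [[0, -0.02, -0.17], [0, 0, 0]]]'

```text
clock: 11.8
position: [0.5542, 0.1138, 0.2024]
eef_rot: [0.001, 0.646, 0.764, -0.001]
force: [-0.9, 0.9, -1.1]
grip_width: 0.0855
```

```bash
python3 - <<'E'
from h import *
rep(); c=save("wrist","w4.png",(120,60,390,300),2.5); W=cloud(c); p=cap("scene"); put(p["pixels"],"s4.png",(200,190,360,300),4.5)
hsv=cv2.cvtColor(c["pixels"],cv2.COLOR_RGB2HSV)
Q=(W-H[:3,3])@H[:3,:3]
m=(hsv[...,0]>100)&(hsv[...,0]<125)&(hsv[...,1]>110)&(abs(Q[...,0])<.15)&(abs(Q[...,1])<.06)&(Q[...,2]>.025)&(Q[...,2]<.055)
P=Q[m]; print(len(P),cv2.minAreaRect((P[:,:2]*1000).astype(np.float32)))
for a in range(-60,80,20):
    q=P[(P[:,0]*1000>=a)&(P[:,0]*1000<a+20)]
    if len(q): print(a,len(q),"z %.1f y %.1f..%.1f"%(np.median(q[:,2])*1000,q[:,1].min()*1000,q[:,1].max()*1000))
print("near end x",np.percentile(P[:,0],[0.2,1])*1000)
E
```

```text
TCP in holder mm [-61.    0.3 202.4] yaw err deg -0.06 y-axis rise -0.0002 x rise -0.0038
plate origin [ -9.5   0.6 199.4] target 10 0 30
tool shift to home [-0.      0.0195  0.1689]
force [-0.9  0.9 -1.1] clk 11.8
2305 ((14.552719116210938, 0.5608863830566406), (50.92421340942383, 148.35435485839844), 89.29078674316406)
-60 794 z 40.5 y -24.1..24.7
-40 550 z 40.4 y -23.7..25.2
-20 206 z 40.4 y -24.2..25.6
0 167 z 40.4 y -24.2..25.5
20 181 z 40.5 y -23.8..25.1
40 198 z 40.4 y -24.3..25.5
60 194 z 40.4 y -23.5..24.6
near end x [-59.40168949 -59.16573505]
```

View pics/w4.png

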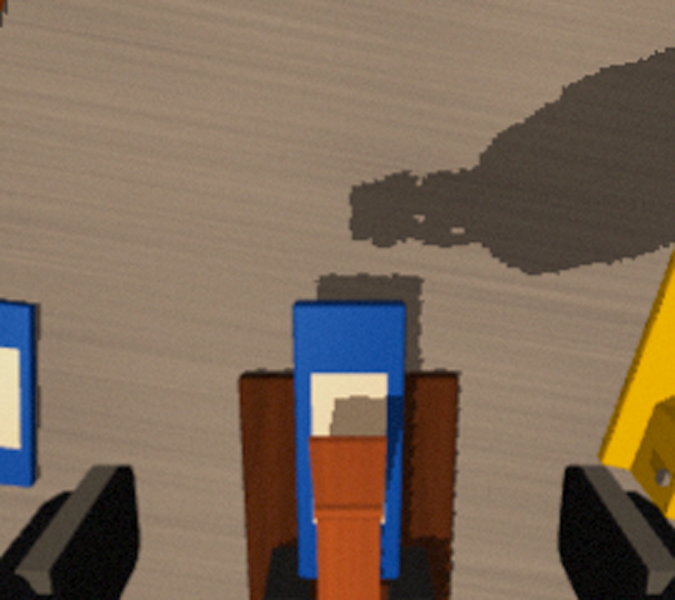

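View pics/s4.png

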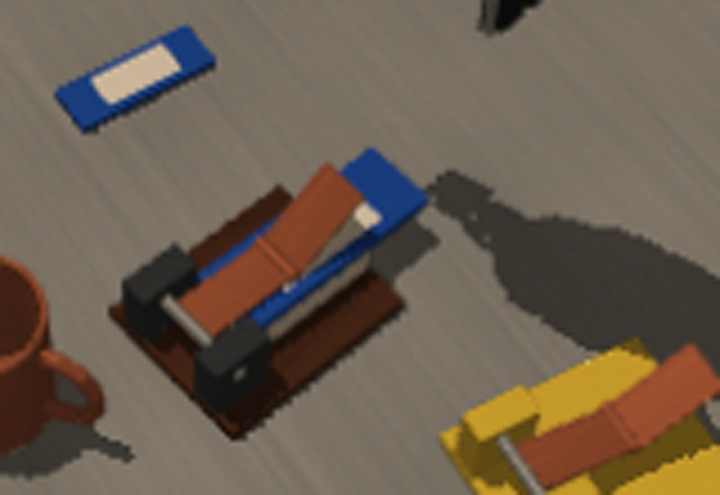

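The wrist crop shows the plate straight in the holder from (350,302) to (350,575), against the black cheeks, with the copper arm on it. The scene crop agrees. It lies flat, with its top at 40.4 to 40.5 mm all along, and its near end is at x -59.3 (nominal -60). Handing in.

```bash
python3 - <<'E'
from cell import r
print(r.close_job())
E
```

```text
the job is handed in; nothing more can be done
None
```

The large blue tally is in the holder, under the copper arm and on top of the white tallies, pushed home against the back stop. I then opened the gripper, backed clear and handed the job in at about 12 s on the clock, within the 42 s limit.

**Last checks, from the wrist and scene pictures after release:**
- **Flat:** its top is at 40.4–40.5 mm along the whole length; 40 mm is nominal.
- **Straight:** the side edges run at y -24 to +25 mm in the holder's frame, less than 1° off.
- **Home:** the near end is at x -59.3 mm (nominal -60), which is within the camera error. On the final push the tally moved only 0.2 mm for 3 mm commanded, with the force rising to about 10 N, so it had met the stop.
- **Held down:** both pictures show the copper arm lifted and lying on the tally. I did not read its angle.

**One disagreement:** at the stop, the position worked out from the arm's pose read 1.6 mm past nominal, while the wrist camera read 0.7 mm past. I put this down to the 2 mm calibration.

I didn't touch the orange tally, the yellow look-alike or the small blue plate. The orange tally is not in the final pictures, so I did not recheck its position.

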